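# Weigh an agar plate: shut the draught shield, print, tare

## Task

An agar plate stands on the pan of the balance: with the fingertips, push the clear lid of the draught shield fully shut by its black bar, then tap the green print key so that it goes clearly down, to log the weight, and only then tap the blue tare key likewise, so that the display reads zero and later drying shows as a loss. The balance is sensitive, so touch lightly and leave the red power key alone; let each key come up again and finish with the lid shut. Pinch or lift nothing, and leave the plate on its pan and the things around the balance where they are.

Things in the scene. Friction and masses are not known exactly. Their poses are not given: they have to be found in the camera images.
- balance: White laboratory balance, 240 (x) x 180 (y) x 46 mm, fixed to the worktop. Origin: middle of its underside, z up; own -x is the front with the keys, +y its left seen from the front. The front panel slopes 9 degrees down to the front and carries three keys in a row and a display behind them. Behind that stands the clear draught shield.
- shield_top (a point): Middle of the draught shield's open top, 92 mm above the worktop, at the balance's own x = 37 mm (does not move with the lid). The shield is a clear square box, 122 x 122 mm outside, with aluminium front and rear rails up to this height, round a steel pan 92 mm wide whose top is 56 mm above the worktop.
- lid (a joint): The shield's clear sliding lid (120 x 111 mm, top face 91 mm above the worktop); m, 0 = fully shut, grows as the lid slides to the right (balance's own -y), 0.080 = fully open. Starts 0.045 to 0.075 open, runs level between the rails with about 1 N of friction, stays where it is left, and meets a hard stop at 0.
- lid_bar (a point): Middle of the top of the black push bar near the lid's left edge, 107 mm above the worktop; it moves with the lid (own x = 5 mm, own y = 45 mm minus the lid's value). The bar is 40 mm long (own x), 10 mm thick (own y) and stands 16 mm above the clear lid; push its right face to the left (balance's own +y) to shut the lid.
- print_key_top (a point): Middle of the top of the green print key (left key seen from the front, own y = +56 mm, white printer-like mark); cap 30 mm (own y) x 18 mm, standing 8 mm out of the panel. Presses down, square to the panel.
- print_key (a joint): m, 0 = up, 0.006 = fully down, where it meets a hard stop. It counts as tapped from 0.002 (about 3.6 N); starts to move at about 1 N, is fully down at about 9 N, and springs back.
- tare_key_top (a point): Middle of the top of the blue tare key (right key seen from the front, own y = -56 mm, white square-ring mark); same size and action as the green one.
- tare_key (a joint): As print_key, for the blue tare key.
- power_key (a joint): As print_key, for the red power key (20 x 18 mm cap) midway between the green and the blue keys, 56 mm from each. Not to be pressed.
- plate: Agar plate (Petri dish with lid), 63 mm wide, 13 mm high, loose on the balance's pan inside the shield. Origin: middle of its underside. Not to be touched.
- microscope: Binocular microscope, fixed at the left end of the worktop: 395 x 203 mm, 412 mm high. Origin: middle of its underside. Keep clear. (A wall shelf hangs over the rear of the worktop: underside 0.52 m above it, front edge at x = 0.61 m.)
- plate_next: A second agar plate, 63 mm wide, 13 mm high, on the worktop left of the balance. Origin: middle of its underside. Leave alone.
- stain_blue: White dropper bottle with a blue cap, 36 mm wide, 97 mm high, left of the balance. Origin: middle of its underside. Leave alone.
- stain_pink: White dropper bottle with a red cap, 36 mm wide, 97 mm high, left of the balance. Origin: middle of its underside. Leave alone.
- notepad: Yellow note block, 76 x 76 x 18 mm, left of the balance. Origin: middle of its underside. Leave alone.
- specimen_cup: White specimen cup with a red lid, 65 mm wide, 66 mm high, right of the balance. Origin: middle of its underside. Leave alone.
- forceps: Steel forceps, 125 mm long (own y), 8 mm high, lying right of the balance. Origin: middle of its underside. Leave alone.

How it is judged:
By the outcome, as a careful person would: the job done as asked, in the order asked, and still so for the second after the job is handed in, with the robot touching nothing.
It also fails if it takes over 58 s, if anything falls off the work surface, if the arm or the gripper's body presses on something with over 40 N, if the wrist force passes 120 N, or if a joint passes its speed limit or range.

## Robot

A 6-joint arm with a two-finger parallel gripper is mounted at the origin on a cart in front of the work surface, level with it; the furniture and walls round the work are solid. World frame = base frame: x ahead of the robot, y to its left, z up, the work surface at z = 0. Lengths are in mm, angles in rad, forces in N, time in s.
With the tool pointing down it reaches from about 275 to 825 mm from the base axis. Payload 5.2 kg.
Tool frame: the origin (TCP) lies at the very end of the fingers, on their centre line; the grasp point (between the pads) lies 19 mm behind it; z points along the fingers, y is the line along which they close (so a half turn about z gives the same grasp; the last joint's range is limited). The gripper opens to 93 mm and grips with 3 to 60 N. Pads are 15 mm wide; open, the fingers measure 128 mm over their backs; the gripper's body (75 mm by 188 mm) begins 65 mm behind the grasp point.
Start: joints at [0.901, 0.259, 1.535, -0, 1.348, -0.203], TCP at [247.497, 491.172, 218.653] pointing down, gripper open.
Joint ranges: [-3.14, 3.14], [-0.91, 2.08], [0.19, 2.58], [-1.22, 4.36], [0.22, 2.71], [-3.12, 3.12]. Speed limits (rad/s): [2.57, 2.57, 3.14, 3.14, 3.14, 3.14].

## Interface

Orientations are given as [roll, pitch, yaw] about the fixed x, y, z axes, in that order (R = Rz(yaw) Ry(pitch) Rx(roll)).
In Python, from bench import robot gives the robot as it stands. The module is installed in compiled form; this text tells all that it offers. Calls block until the motion is done:
- robot.move_ptp(position, orientation): joint-space move of the TCP to a pose.
- robot.move_linear(position, ori=None, speed=150, f_stop=None): straight line of the TCP; ori=None keeps the orientation; speed is the mean speed in mm/s. With f_stop (N) it stops when the force on the tool has changed by that much, and returns True; else False.
- robot.move_j(angles): joint-space move.
- robot.move_gripper(opening): opening from 0.0 (shut) to 1.0 (fully open); the grip force is fixed at half the most; returns when the fingers have stopped.
- robot.sleep(seconds).
- robot.inverse_kinematics(position, orientation): joint angles nearest the present ones, or None.
- robot.get_image(name): name is "side" or "top" or "wrist"; returns a dict with "img" (480x640x3 uint8, blue, green, red), "fovy" (degrees; the focal length in pixels is half the picture's height over the tangent of half this angle, whatever the lens; pixels are square), "cx", "cy" (the principal point, pixels), "eye" and "orientation" of the camera in the world. Camera axes: x right, y down, z forward; pixel columns grow to the right and rows downward; lengths in mm; the calibration is good to about 2 mm. A picture is of the moment at which its call begins. There is no depth.
A pose or a line that the arm cannot do raises robot.MotionError and nothing moves.
- robot.hand_in(): hands the job in; it is judged then, once.
Readings, each from a call of its own:
- robot.current_t(): time.
- robot.current_qpos(): joint angles.
- robot.current_joint_vel(): joint speeds.
- robot.current_joint_efforts(): joint torques, N m.
- robot.current_tcp_pos(): TCP position.
- robot.current_eef_rot(): TCP orientation.
- robot.current_contact_force(): force on the tool from outside, world axes, zero at the start.
- robot.current_ft_torque(): the same for the moment, N m.
- robot.current_gripper_width(): opening from 0.0 (shut) to 1.0 (fully open).
- robot.current_finger_force(): force on a finger pad.
Only numpy, scipy, OpenCV 4.12 (cv2) and the standard library are available. Lean on these libraries where they do the work, as an engineer would, in place of code of your own. Each camera call takes 0.05 s, during which the arm holds its last target. There are 200 camera calls.

## Working session

There is one attempt and no reset: what is moved stays moved. The work goes in short steps, each a Python script; the robot and the scene stay as the last script left them, time stands still between calls to the robot, and variables do not carry over. Pictures are saved under pics/ and viewed, at most 10 in all, crops included, and the job is handed in when it is done.

```bash
mkdir -p pics
python3 - <<'E'
from bench import robot
import cv2
for n in("side","top"):
    d=robot.get_image(n); cv2.imwrite(f"pics/{n}0.png",d["img"]); print(n,d["fovy"],d["cx"],d["cy"],d["eye"],d["orientation"])
print(robot.current_t(),robot.current_eef_rot())
E
```

```text
side 52.09729675695898 325.5059236816748 249.59589320971384 [ 261.26786464 -710.86229801  931.10399714] [-2.37554192  0.01670947 -0.31157178]
top 53.88268419016192 314.90148660432874 226.02498870420075 [ 302.43695466   79.30225459 1335.95655061] [-2.98082139e+00  1.50488237e-03 -1.54266787e+00]
0.1 [-3.14001292e+00 -3.00369978e-04  2.67475145e+00]
```

View pics/top0.png

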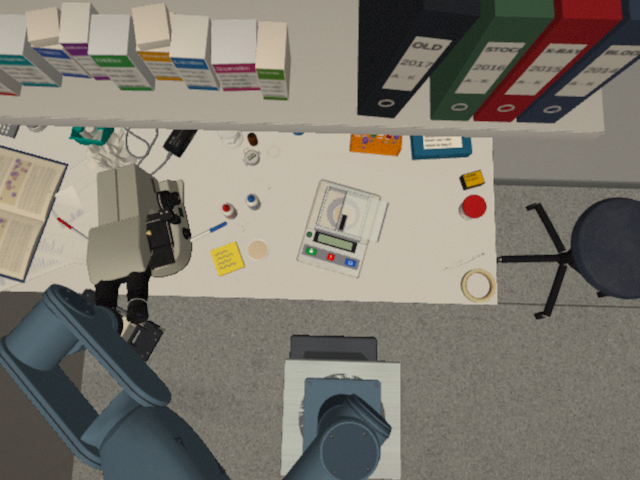

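View pics/side0.png

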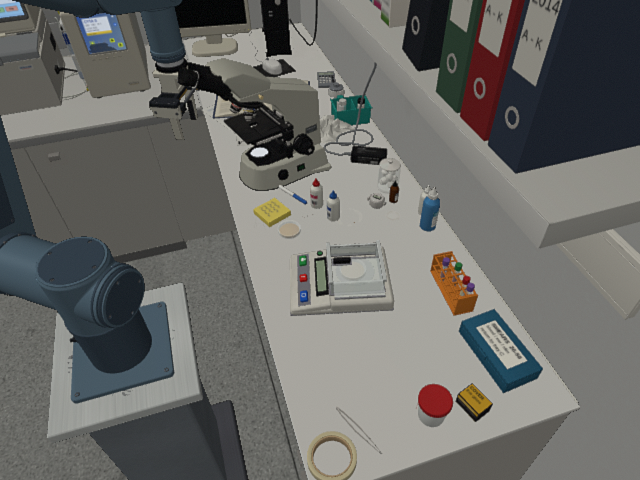

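The top view shows the balance near (340,227), with green, red and blue keys at about (311,251), (331,257) and (350,263), and the black bar at about (344,222). The side view shows the same keys at (303,260), (303,278) and (304,296), with the bar at about (342,261). I'll triangulate these.

```bash
cat > h.py <<'E'
from bench import robot
import cv2, numpy as np
from scipy.spatial.transform import Rotation as Ro
def ray(d,uv):
    f=240/np.tan(np.radians(d["fovy"]/2)); v=np.array([(uv[0]-d["cx"])/f,(uv[1]-d["cy"])/f,1])
    return np.array(d["eye"]),Ro.from_euler("xyz",d["orientation"]).as_matrix()@(v/np.linalg.norm(v))
def onz(d,uv,z):
    e,r=ray(d,uv); return e+r*(z-e[2])/r[2]
def tri(a,b):
    A=np.zeros((3,3));y=np.zeros(3)
    for e,r in(a,b):
        P=np.eye(3)-np.outer(r,r);A+=P;y+=P@e
    return np.linalg.solve(A,y)
def blob(d,col,roi):
    x0,y0,x1,y1=roi; im=d["img"][y0:y1,x0:x1]; h=cv2.cvtColor(im,cv2.COLOR_BGR2HSV)
    H,S,V=[h[...,i].astype(int) for i in range(3)]
    m={"green":(abs(H-65)<22)&(S>110)&(V>60),"red":((H<10)|(H>170))&(S>120)&(V>80),"blue":(abs(H-112)<14)&(S>120)&(V>80),"black":V<50}[col]
    n,l,s,c=cv2.connectedComponentsWithStats(m.astype(np.uint8))
    i=1+np.argmax(s[1:,4]); m=(l==i).astype(np.uint8)
    cs=cv2.findContours(m,0,1)[0]; c=max(cs,key=cv2.contourArea)
    b=cv2.minAreaRect(c); return np.array(b[0])+[x0,y0],s[i],b[1:]
E
python3 - <<'E'
from h import *
T,S=robot.get_image("top"),robot.get_image("side")
for c,rt,rs in(("green",(303,243,322,258),(295,252,312,268)),("red",(322,248,341,265),(295,269,312,286)),("blue",(340,254,360,272),(295,287,312,305)),("black",(334,212,352,233),(328,254,356,268))):
    a,b=blob(T,c,rt),blob(S,c,rs); print(c,a[0],a[1][2:],b[0],b[1][2:],tri(ray(T,a[0]),ray(S,b[0])).round(1),onz(T,a[0],107 if c=="black" else 42).round(1))
for n,d,x0,y0,x1,y1 in(("top1",T,290,170,400,280),):
    cv2.imwrite(f"pics/{n}.png",cv2.resize(d["img"][y0:y1,x0:x1],None,fx=5,fy=5,interpolation=2))
E
```

```text
green [310.76923084 251.15384579] [11  7 42] [302.  260.5] [ 7 10 50] [443.4  96.5  36. ] [441.8  96.5  42. ]
red [330.25 256.75] [ 8  8 44] [302.5 277.5] [ 8  8 49] [429.3  42.4  36.5] [427.9  42.6  42. ]
blue [349.84999943 262.45000076] [11  8 51] [303.5 295.5] [ 8 12 75] [415.5 -11.9  37.4] [413.7 -11.5  42. ]
black [342.30188656 221.94339466] [ 6 13 38] [341.5 260.5] [18  6 96] [517.7  14.   95. ] [514.5  14.8 107. ]
```

View pics/top1.png

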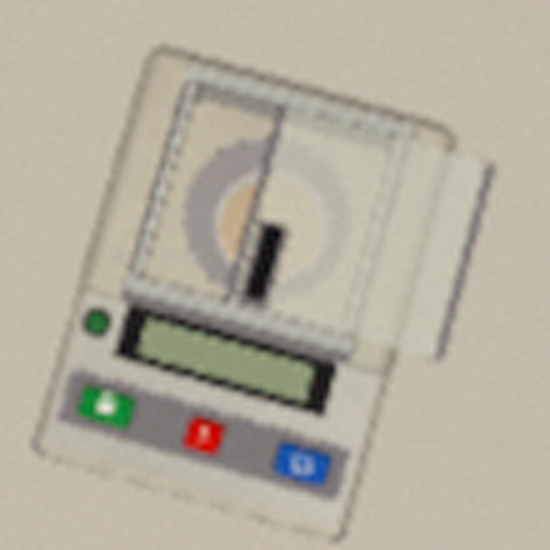

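The crop shows the balance yawed about -14°, with the bar at crop (264,262) and the lid roughly 50 mm open. I'll go clear of the microscope first, then check with the wrist camera.

Run:
```python
from h import *
yaw=np.arctan2(-27.9,108.4); Y=np.pi+yaw
print(np.degrees(yaw))
robot.move_linear([240,330,230],speed=200)
robot.move_gripper(0)
robot.move_ptp([340,100,260],[np.pi,0,Y])
d=robot.get_image("wrist"); cv2.imwrite("pics/w0.png",d["img"])
print(robot.current_t(),robot.current_tcp_pos(),robot.current_qpos(),robot.current_gripper_width(),d["eye"],d["orientation"],d["fovy"],d["cx"],d["cy"])
```

```text
-14.433520946034848
3.65 [339.76132875 100.73896397 259.87136538] [-3.02479293e-02 -1.41181649e-01  1.86412587e+00  4.64358312e-04
  1.41891996e+00 -1.34963705e+00] 0.004883973678908758 [263.23307181 119.63839263 425.55955731] [ 2.85275207e+00 -6.97023228e-04  1.31787600e+00] 65.89049161923558 319.20091856754317 237.84194373625456
```

View pics/w0.png

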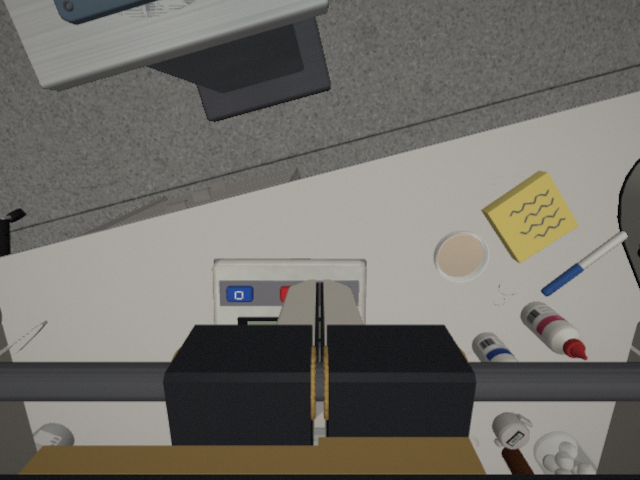

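The wrist view shows the balance square to the tool, with the blue key at (239,294) and the other keys partly hidden by the fingers. Moving ahead over the shield will show all three keys.

Run:
```python
from h import *
yaw=np.radians(-14.43); Y=np.pi+yaw
robot.move_ptp([500,24,250],[np.pi,0,Y])
robot.sleep(.3)
d=robot.get_image("wrist"); cv2.imwrite("pics/w1.png",d["img"])
T=robot.get_image("top")
for c in("green","red","blue"):
    a=blob(d,c,(100,60,540,300)); print(c,a,onz(d,a[0],37).round(1))
print(robot.current_t(),robot.current_tcp_pos())
```

```text
green (array([374.5, 136.5]), array([260,  68,  30,  18, 386], dtype=int32), ((17.0, 29.0), 90.0)) [444.6  94.8  37. ]
red (array([317.5, 136. ]), array([208,  67,  20,  19, 336], dtype=int32), ((18.0, 19.0), 90.0)) [430.1  40.4  37. ]
blue (array([260.5, 135.5]), array([146,  67,  30,  18, 415], dtype=int32), ((17.0, 29.0), 90.0)) [415.7 -14.   37. ]
4.7917 [499.65095232  24.42111339 250.56350216]
```

View pics/w1.png

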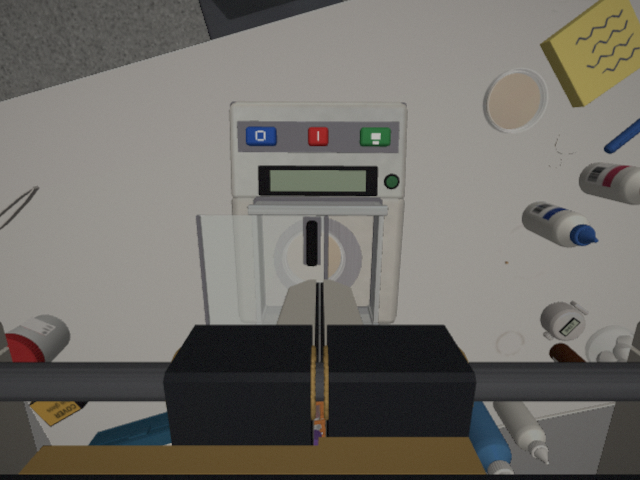

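The wrist view shows the keys at (260,135), (317,136) and (374,136) and the bar at about (312,242). It agrees with the top view to about 2 mm, so I'll push the lid.

```bash
cat >> h.py <<'E'
yaw=np.radians(-14.6); Y=np.pi+yaw
ex=np.array([np.cos(yaw),np.sin(yaw),0]); ey=np.array([-np.sin(yaw),np.cos(yaw),0])
E
python3 - <<'E'
from h import *
d=robot.get_image("wrist")
b=blob(d,"black",(298,212,326,274)); B=onz(d,b[0],107); print(b,B)
mid=np.array([429.8,41.3,0]); print("own rel keys",(B-mid)@ex,(B-mid)@ey)
p=B-36*ey; p[2]=130
robot.move_ptp(p,[np.pi,0,Y])
p[2]=99; print(robot.move_linear(p,speed=50,f_stop=3))
robot.sleep(.2); print(robot.current_tcp_pos(),robot.current_contact_force())
q=p+100*ey
hit=robot.move_linear(q,speed=35,f_stop=4)
t=robot.current_tcp_pos(); print(hit,t,"travel",(t-p)@ey,"own y rel keys",(t-mid)@ey,robot.current_contact_force(),robot.current_t())
d=robot.get_image("top"); cv2.imwrite("pics/t2.png",cv2.resize(d["img"][170:280,290:400],None,fx=5,fy=5,interpolation=2))
E
```

```text
(array([311.99999809, 242.99999619]), array([  9,   9,  11,  45, 464], dtype=int32), ((9.999998092651367, 43.99999237060547), 0.0)) [515.15476779  13.49945148 107.        ]
own rel keys 89.60625796290148 -5.38752420656119
False
[506.34105209 -21.42965342  99.29869464] [-0.15390921 -0.22287328  0.46811823]
True [523.29457561  44.69451324  98.92265091] travel 68.2395434699947 own y rel keys 26.85201926343352 [-0.39799035 -2.38652531  3.77255224] 8.2
```

```bash
echo
python3 - <<'E'
from h import *
t=np.array(robot.current_tcp_pos())
robot.move_linear(t-20*ey,speed=60)
p=t-20*ey; p[2]=150; robot.move_linear(p)
robot.move_ptp([500,24,250],[np.pi,0,Y]); robot.sleep(.3)
d=robot.get_image("wrist"); cv2.imwrite("pics/w3.png",d["img"][80:340,180:440].repeat(2,0).repeat(2,1))
b=blob(d,"black",(320,215,400,274)); B=onz(d,b[0],107); print(b,B,(B-[429.8,41.3,0])@ey, robot.current_contact_force(),robot.current_t())
E
```

```text
(array([368.38404846, 244.01477242]), array([ 42,   7,  14,  45, 534], dtype=int32), ((12.298599243164062, 44.198089599609375), 2.2025983333587646)) [526.96457032  60.62921492 107.        ] 43.197269416839234 [-0.40527387 -0.37141035  0.48830177] 10.0667
```

View pics/w3.png

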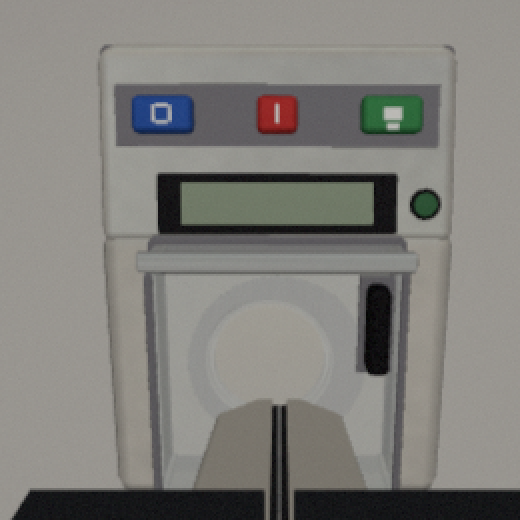

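The crop shows the lid apparently shut, with the bar at crop (377,328) and own y about 43–45 mm. The vertical force suggests the tapered fingertips rode on the bar's top edge. I'll push again, lower, to be sure it reaches the stop.

Run:
```python
from h import *
mid=np.array([429.8,41.3,0])
p=mid+90*ex+8*ey; p[2]=130
robot.move_ptp(p,[np.pi,0,Y])
p[2]=94.5; print(robot.move_linear(p,speed=50,f_stop=3))
robot.sleep(.2)
for f in(4,8):
    hit=robot.move_linear(p+50*ey,speed=25,f_stop=f)
    t=np.array(robot.current_tcp_pos()); print(hit,t,(t-mid)@ey,robot.current_contact_force(),robot.current_t())
robot.move_linear(t-15*ey,speed=60)
t=t-15*ey; t[2]=150; robot.move_linear(t)
robot.move_ptp([500,24,250],[np.pi,0,Y]); robot.sleep(.3)
d=robot.get_image("wrist")
b=blob(d,"black",(320,215,400,274)); B=onz(d,b[0],107); print(b,(B-mid)@ey,robot.current_t())
```

```text
False
True [523.11450885  42.73734647  94.22901965] 24.91266172541215 [-0.83596971 -2.55478515  1.87425075] 12.6167
True [522.96740007  42.67776204  93.91817458] 24.817919703193162 [ 0.5775111  -1.98595693  2.00279765] 12.975
(array([368.43673706, 244.0181942 ]), array([ 42,   7,  14,  45, 534], dtype=int32), ((12.447531700134277, 44.21163558959961), 2.385944128036499)) 43.275258043700994 14.7417
```

The bar did not move on the second push, although the resistance was well above the lid's 1 N of friction. The lid is against its stop, so next is the green key, with the tool tilted square to the panel.

```bash
cat >> h.py <<'E'
n=-np.sin(np.radians(9))*ex+np.array([0,0,np.cos(np.radians(9))])
O=[np.pi,np.radians(9),Y]
def tap(k):
    k=np.array(k,float)
    robot.move_ptp(k+50*n,O); robot.move_linear(k+12*n,speed=60); robot.sleep(.4)
    print("f0",robot.current_contact_force())
    hit=robot.move_linear(k-4*n,speed=8,f_stop=2)
    c=np.array(robot.current_tcp_pos()); print("contact",hit,(c-k)@n,robot.current_contact_force())
    if not hit: robot.move_linear(k+50*n); return
    h2=robot.move_linear(c-3.8*n,speed=8,f_stop=8)
    robot.sleep(.25); t=np.array(robot.current_tcp_pos()); print("down",h2,(c-t)@n,robot.current_contact_force())
    robot.move_linear(c+12*n,speed=30); robot.move_linear(k+50*n); print(robot.current_t())
E
python3 - <<'E'
from h import *
tap([444.2,95.4,36.5])
E
```

```text
f0 [-0.34580359  0.02388873 -0.1467797 ]
contact True 6.1435722421346695 [0.21605758 0.12283711 2.94664919]
down False 3.6066172566299777 [-1.73674504  0.2826362   7.44496722]
19.5583
```

Contact was followed by about 1.25 N/mm over 3.6 mm, reaching 7.4 N. That matches the key's spring at about 4.5 mm down. Now the blue key.

Run:
```python
from h import *
robot.move_ptp([500,24,250],[np.pi,0,Y]); robot.sleep(.3)
d=robot.get_image("wrist"); a=d["img"][80:340,180:440]
tap([415.6,-13.2,36.5])
robot.move_ptp([500,24,250],[np.pi,0,Y]); robot.sleep(.3)
d=robot.get_image("wrist"); b=d["img"][80:340,180:440]
cv2.imwrite("pics/w5.png",cv2.resize(np.hstack([a,b]),None,fx=1.5,fy=1.5))
print(robot.current_t(),robot.current_contact_force())
```

```text
f0 [ 0.48994938 -0.06435578 -0.05875628]
contact True 6.042543011422046 [ 0.2890186  -0.0609032   2.88383386]
down False 3.6517663340729167 [-1.72711095  0.07070074  7.75327871]
25.5333
26.675 [-0.89330039  1.15104467  0.01792948]
```

View pics/w5.png

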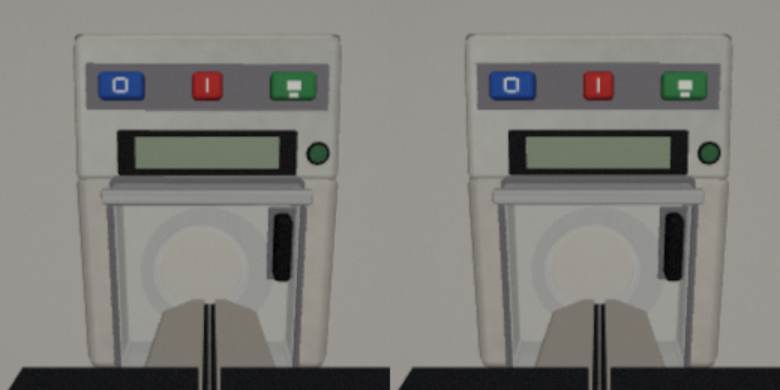

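Both halves look the same: the lid is shut, with the bar at (281,245) and (673,245), the keys are up, and the plate is on its pan. I'll hand in.

```bash
python3 -c "
from bench import robot
print(robot.hand_in())"
```

```text
the job is handed in; nothing more can be done
None
```

The job is handed in at about 27 s on the robot's clock: the lid is pushed shut to its stop, then the green print key and after it the blue tare key were each pressed about 4.5 mm down and came up again, and the red key and the plate were not touched (the display shows no digits in the camera images, so I could not read the zero).

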